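Isolate the saw and shift its length stop one hole

ROBOT

A 6-joint arm with a two-finger parallel gripper is mounted at the origin on the work surface. World frame = base frame: x ahead of the robot, y to its left, z up, the work surface at z = 0. Lengths are in m, angles in degrees, forces in N, time in s.
With the tool pointing down it reaches from about 0.35 to 1 m from the base axis. Payload 7.1 kg.
Tool frame: the origin (TCP) lies at the very end of the fingers, on their centre line; the grasp point (between the pads) lies 19 mm behind it (r.grasp_offset is the distance from the TCP to the grasp point, in m); z points along the fingers, y is the direction in which the jaws open and shut (so a half turn about z gives the same grasp; the last joint's range is limited). The gripper opens to 85 mm and grips with 20 to 120 N. Pads are 22 mm wide; open, the fingers measure 114 mm over their backs; the gripper's body (76 mm by 85 mm) begins 54 mm behind the grasp point. The pads swing forward as they close: fully open they stand 13 mm farther back than shut.
Start: joints at [69.614, 24.242, 93.386, -0, 62.372, -1.089], TCP at [0.207, 0.59, 0.231] pointing down, gripper open.
Joint ranges: [-172.04, 172.04], [-51.8, 120.97], [4.93, 147.93], [-75.15, 255.16], [6.16, 154.13], [-145.62, 145.62]. Speed limits (degrees/s): [136.94, 136.94, 172.46, 180, 180, 180].

INTERFACE

Orientations are given as [roll, pitch, yaw] about the fixed x, y, z axes, in that order (R = Rz(yaw) Ry(pitch) Rx(roll)).
In Python, from station import monitor, optics, order, nets, r gives the robot as it stands.
- The arm moves only by the tool send_rows, never from a script. Its arguments are lists of equal length, an entry for each row: "rotation": the turn, a rotation vector about the world's x, y, z in rad, a list of three; "translation": the shift along the world's x, y, z in mm, a list of three; "jaw": the closure, from 0 (fully open) to 1 (shut). A call has 1 to 12 rows; each row shifts and turns the commanded pose from where the row before left it; what a row does not reach is not made up. A row lasts 1/8 s, in which the tool goes at most 62.5 mm and 10.7 degrees, less where a joint would pass 70% of its speed; a pose out of reach is approached as far as the arm can. A call is refused whole if a number of a shift passes 62.5 or a number of a turn 0.188, either way. A call with a gripper value outside its range is refused whole. The fingers move at their own pace and stop on an object; "squeeze" is the grip in N (left out, the last holds). Time passes only in rows, so rows that do not move let the fingers close. It gives the time, the measured TCP pose, the force and the opening at its end, in the units of the state.
- monitor.state(): the state, without advancing time (a new reading comes with each control period).
- optics.grab_frame(name): name is "scene" or "top" or "wrist"; returns (picture, depth): 400x640x3 uint8, red, green, blue; 400x640 float32, m along the optical axis (not along the pixel's ray), 0 where there is no reading.
- optics.calibration(name): a dict with "intrinsics" (3x3 intrinsics, pixels), "R" (3x3) and "t" (3): a world point X has camera coordinates R X + t; the wrist camera has in their place "T_tool_cam" (4x4, takes a point from camera to tool coordinates, whose origin is the TCP and whose axes are the flange's). Camera axes: x right, y down, z forward; pixel columns grow to the right and rows downward; lengths in m; the calibration is good to about 2 mm. The wrist camera is an equidistant fisheye: a pixel r from the principal point sees the ray r / f radians off the axis. A picture is of the moment at which its call begins: read the wrist's pose just before it. calibration takes no time and is no camera call.
- order.close_job(): hands the job in, once; it reports no verdict.
Trained networks look in the newest picture that a camera, given by its name, has taken for a name from the list of things; names that differ only in an ending like _2 or _b are one class to them, and where a whole thing is asked for, a point or a joint stands for the part that bears it (a point fixed in the world has none). Each returns a list of dicts, best first, with "confidence" (0 to 1); they miss things now and then, are a little off and sometimes report something else, mostly with a low value. They report only what shows in the picture. A call takes as long as a camera call. They do not tell look-alikes from the thing itself.
- nets.find_in(camera, name): "at" ([column, row] in pixels, amid what is visible of it).
- nets.tip_of(camera, name): "at" ([column, row] in pixels: a listed point, or the origin of a listed thing).
The state is a dict: "clock": time; "joints": joint angles; "dq": joint speeds; "tau": joint torques, N m; "tcp_pos": TCP position; "tcp_rot": TCP orientation; "wrist_force": force on the tool from outside, world axes, zero at the start; "moment": the same for the moment, N m; "width": finger opening in m.
Only numpy, scipy, OpenCV 4.12 (cv2) and the standard library are available. Lean on these libraries where they do the work, as an engineer would, in place of code of your own. Each camera call takes 0.05 s, during which the arm holds its last target. There are 200 camera calls.

TASK

First make the bench safe by throwing the isolator's toggle lever over to its other side (off). Then pull up the black lock knob on the length stop, slide the sleeve along its tube to the very next hole, the one away from the little wooden batten lying on the stop's board, and push the knob down so that the pin is fully home in that hole. The spring is worn and lets the pin creep up, so finish while still holding the knob pressed fully down; leave the batten, jar and tub where they are.

Things in the scene. Friction and masses are not known exactly. Their poses are not given: they have to be found in the camera images.
- length_stop: Fixed plywood board 150 x 400 x 18 mm (x -50 to +100 mm, y -200 to +200 mm) carrying a perforated 40 mm square steel tube, 390 mm long, along its y axis. Origin: on the bench below the tube's middle; z up. Tube top 68 mm above the bench, with five holes at y = -120, -60, 0, +60, +120 mm (14 mm across for a 10 mm pin: 2 mm play either way).
- stop_sleeve (a joint): Sleeve position (with the lock knob) along the length stop's y, m; 0 is the middle hole, where it starts, locked; +0.060 and -0.060 are the next holes; ends at +-0.135. Friction 2 N, 0.4 kg. Moves only with the pin clear.
- sleeve_top (a point): Centre of the top of the aluminium sleeve on the tube, 74 mm above the bench; sleeve 52 x 56 mm (x, y). A 22 mm diameter steel barrel stands on it, up to 94 mm. A thin stop plate, 8 mm thick in y, reaches from it to x = +90 mm of the length stop, at heights 22 to 56 mm.
- lock_plunger (a joint): Height of the spring pin and knob, m: 0 fully home in a hole (pin tip 13 mm below tube top, end stop); about 0.006 where the worn spring leaves it (still locked); above 0.013 clear of the hole; 0.024 upper end. Spring 0.8 N/mm about the 6 mm position: 5 N to hold it home, 11 N to hold it up at 0.020. Let go between holes it rests on the tube at 0.013.
- lock_knob: Black round knob on the upright pin over the sleeve: 28 mm diameter, with a 34 mm rim over its top 6 mm, 28 mm tall. Origin: its centre, over the tube's middle line, 114 mm above the bench with the pin fully home (about 120 mm at the start). Axes as the length stop's. The space beside knob and barrel is free down to the sleeve's top.
- batten: Loose small wooden batten 40 x 100 x 20 mm (x, y, z), origin under its centre. It lies flat on the far (+x) strip of the length stop's board, about 130 mm to one side (+y or -y) of the middle hole. The sleeve must go to the other side. Leave it alone.
- isolator: Fixed grey isolator box 100 x 80 x 60 mm (x, y, z), origin under its centre on the bench, z up. The toggle's hinge lies along its y axis, 40 mm above the origin; the lever comes out of the top.
- isolator_lever (a joint): Toggle angle, rad: 0 is on (leaning 0.7 rad from upright towards the isolator's -x), 1.4 is off (leaning as far towards +x). An inner spring throws it to either end from the middle (0.7); it takes about 2 N at the grip.
- isolator_grip (a point): Centre of the toggle's black cross grip, a bar 18 mm in diameter and 50 mm long along the isolator's y axis, 100 mm from the hinge: in the isolator's frame it goes from x -64, z 116 mm (on) over x 0, z 140 mm to x +64, z 116 mm (off).
- glue_jar: Loose white jar, 42 mm diameter, 55 mm tall, on the length stop's board on the side opposite the batten; origin under its centre. Leave it alone.
- screw_tub: Loose grey open plastic tub 100 x 90 x 55 mm on the bench, on the other side of the length stop from the isolator; origin under its centre. Leave it alone.
Mind the look-alikes: they are no part of the job. What is shaped like the isolator but blue is not meant.

How it is judged:
By the outcome, as a careful person would: the job done as asked, in the order asked, and still so for the second after the job is handed in, while the arm keeps its last pose, push and grip.
It also fails if it takes over 54 s, if anything falls off the work surface, if the arm or the gripper's body presses on something with over 40 N, if the wrist force passes 120 N, or if a joint passes its speed limit or range.

## Working session

There is one attempt and no reset: what is moved stays moved. The work goes in short steps, Python scripts to look and compute and a tool call to move; the robot and the scene stay as the last step left them, time stands still between calls to the robot, and variables do not carry over. Pictures are saved under pics/ and viewed, about 8 in all and at most 12, crops included, and the job is handed in when it is done.

Besides the shell and the picture viewer there is one more tool, called after "Request:" by a JSON object that holds its "method" and its "body". send_rows: Moves the arm, as the interface text tells. Its arguments: {"type":"object","properties":{"rotation":{"type":"array"},"translation":{"type":"array"},"jaw":{"type":"array"},"squeeze":{"type":"number"}},"required":["rotation","translation","jaw"]}

```bash
mkdir -p pics; ls; cat > h.py <<'E'
import numpy as np, cv2
from station import monitor, optics, order, nets, r
def unproj(name,uv,depth):
    c=optics.calibration(name);K=np.array(c["intrinsics"]);R=np.array(c["R"]);t=np.array(c["t"])
    u,v=int(round(uv[0])),int(round(uv[1]))
    p=depth[max(0,v-1):v+2,max(0,u-1):u+2];p=p[p>0]
    if not len(p): return None
    d=np.median(p)
    return R.T@(np.linalg.inv(K)@np.array([uv[0],uv[1],1.])*d-t)
def ray(name,uv):
    c=optics.calibration(name);K=np.array(c["intrinsics"]);R=np.array(c["R"]);t=np.array(c["t"])
    d=R.T@np.linalg.inv(K)@np.array([uv[0],uv[1],1.]);return -R.T@t,d/np.linalg.norm(d)
def atz(name,uv,z):
    o,d=ray(name,uv);return o+d*(z-o[2])/d[2]
def tri(a,b):
    (o1,d1),(o2,d2)=ray(*a),ray(*b)
    s=np.linalg.lstsq(np.c_[d1,-d2],o2-o1,rcond=None)[0]
    p,q=o1+s[0]*d1,o2+s[1]*d2;return (p+q)/2,np.linalg.norm(p-q)
E
python3 - <<'E'
from h import *
np.set_printoptions(precision=4,suppress=True)
for n in("scene","top"):
    im,d=optics.grab_frame(n); cv2.imwrite(f"pics/{n}0.png",im[:,:,::-1]); np.save(f"pics/{n}d.npy",d)
    for k in("lock_knob","sleeve_top","isolator","isolator_grip","batten","glue_jar","screw_tub","length_stop"):
        for f in("tip_of",):
            for x in getattr(nets,f)(n,k)[:3]: print(n,k,f,np.round(x["at"],1),round(x["confidence"],2),unproj(n,x["at"],d))
print(monitor.state())
E
```

```text
pics
scene lock_knob tip_of [298.1 216.8] 0.61 [0.5905 0.0322 0.134 ]
scene lock_knob tip_of [166.5 193.5] 0.31 [ 0.4834 -0.3937  0.0027]
scene lock_knob tip_of [298.4 228.7] 0.19 [0.5994 0.0325 0.0829]
scene sleeve_top tip_of [294.8 228.4] 0.89 [0.5978 0.0224 0.0793]
scene sleeve_top tip_of [296.4 217.6] 0.16 [0.5939 0.0282 0.135 ]
scene isolator tip_of [454.7 184.1] 0.95 [0.3904 0.4731 0.057 ]
scene isolator tip_of [417.4 214.6] 0.85 [0.5078 0.3592 0.0596]
scene isolator tip_of [469.2 246.4] 0.73 [0.5915 0.4958 0.0597]
scene isolator_grip tip_of [386.4 139.8] 0.71 [0.3009 0.259  0.1255]
scene isolator_grip tip_of [466.6 140.1] 0.68 [0.2762 0.4957 0.1255]
scene isolator_grip tip_of [428.5 175.2] 0.61 [0.4155 0.3779 0.1254]
scene batten tip_of [249.4 263.6] 0.77 [ 0.6953 -0.0895  0.0381]
scene glue_jar tip_of [353.  254.7] 0.5 [0.6453 0.1854 0.0509]
scene screw_tub tip_of [168.5 192.9] 0.86 [ 0.4804 -0.3885  0.0023]
scene length_stop tip_of [297.1 242.6] 0.64 [0.6156 0.0292 0.0276]
top lock_knob tip_of [330.  162.6] 0.68 [0.5927 0.0237 0.1341]
top sleeve_top tip_of [328.8 167.6] 0.59
[... 482 characters left out ...]
_jar tip_of [276.4 158.1] 0.63 [0.6227 0.1755 0.0708]
top glue_jar tip_of [201.8 231.7] 0.34 [0.4081 0.3714 0.12  ]
top screw_tub tip_of [461.8 202.3] 0.83 [ 0.4973 -0.3819  0.0057]
top length_stop tip_of [326.9 174.4] 0.57 [0.5724 0.03   0.0751]
{'clock': 0.9, 'joints': array([69.6147, 24.2427, 93.3852, -0.0016, 62.3707, -1.0896]), 'dq': array([-0.0995,  0.0694,  0.0226,  0.0556, -0.0296, -0.0471]), 'tau': array([ -0.0015, -55.7315, -28.2148,  -0.0003,   0.0009,   0.    ]), 'tcp_pos': array([0.2065, 0.5899, 0.2313]), 'tcp_rot': array([179.9986,   0.0015, 160.7051]), 'wrist_force': array([-0.6941, -0.263 ,  0.0299]), 'moment': array([-0.0102,  0.0102, -0.0081]), 'width': 0.08563585892964017}
```

View images.

View pics/top0.png

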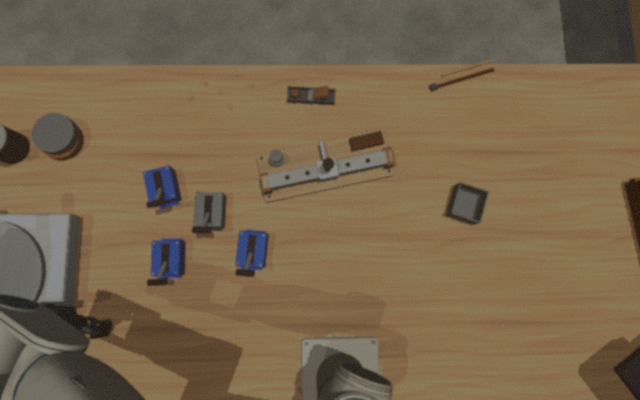

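View pics/scene0.png

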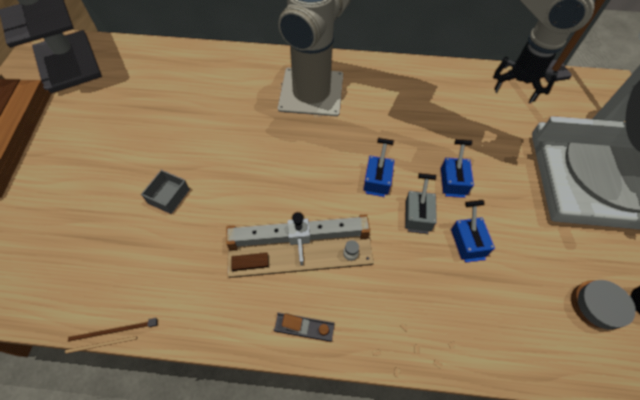

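```bash
cat > m.py <<'E'
from h import *
np.set_printoptions(precision=4,suppress=True)
def cloud(n):
    d=np.load(f"pics/{n}d.npy");c=optics.calibration(n);K=np.array(c["intrinsics"]);R=np.array(c["R"]);t=np.array(c["t"])
    v,u=np.nonzero(d>0);z=d[v,u];P=np.linalg.inv(K)@np.array([u*z,v*z,z]);return (P-t[:,None]).T@R
def sel(P,c,rad,lo,hi):
    return P[(np.hypot(*(P[:,:2]-c).T)<rad)&(P[:,2]>lo)&(P[:,2]<hi)]
def rep(l,Q):
    if len(Q)<4: print(l,len(Q));return
    (cx,cy),(w,h),a=cv2.minAreaRect((Q[:,:2]*1000).astype(np.float32))
    print(l,len(Q),"mean",Q.mean(0),"rect",np.round([cx,cy,w,h,a],1),"zmax",Q[:,2].max())
for n in("scene","top"):
    P=cloud(n)
    rep(n+" grip",sel(P,[.415,.378],.05,.11,.14))
    rep(n+" isobox",sel(P,[.48,.365],.075,.05,.066))
    rep(n+" knob",sel(P,[.592,.025],.035,.122,.145))
    rep(n+" sleeve",sel(P,[.588,.025],.045,.071,.080))
    rep(n+" tube",sel(P,[.588,.025],.22,.062,.0705))
    rep(n+" board",sel(P,[.61,.025],.26,.012,.024))
    rep(n+" batten",sel(P,[.685,-.096],.08,.030,.046))
print("knob tri",tri(("scene",(298.1,216.8)),("top",(330,162.6))))
print("grip tri",tri(("scene",(427,177)),("top",(207.5,228))))
a=cv2.imread("pics/top0.png")[175:300,130:285];b=cv2.imread("pics/scene0.png")[120:270,340:510]
cv2.imwrite("pics/crop.png",np.hstack([cv2.resize(a,(400,400)),cv2.resize(b,(400,400))]))
E
python3 m.py
```

```text
scene grip 118 mean [0.4168 0.3743 0.1216] rect [415.9 374.9  49.9  19.9  86.5] zmax 0.12823198692848614
scene isobox 843 mean [0.4833 0.3722 0.0595] rect [478.1 373.9  80.6 103.2  88.6] zmax 0.06596824225676112
scene knob 123 mean [0.5919 0.031  0.1335] rect [591.4  31.9  31.   31.2   6.4] zmax 0.1371242654838253
scene sleeve 247 mean [0.5964 0.0305 0.0739] rect [592.4  28.7  51.7  68.3   9.2] zmax 0.0799088811742718
scene tube 1743 mean [0.5936 0.0303 0.0672] rect [619.6  35.4 116.3 393.9  11.4] zmax 0.0704990230366405
scene board 3601 mean [0.6585 0.0525 0.0176] rect [701.9  52.4 328.2 399.7  11.5] zmax 0.02395177854256077
scene batten 643 mean [ 0.6789 -0.0933  0.0373] rect [670.8 -94.3  71.5 115.7  11.7] zmax 0.04596245942990221
top grip 121 mean [0.4143 0.3729 0.1232] rect [417.  372.9  49.4  20.1  88.6] zmax 0.1306716402697109
top isobox 932 mean [0.4793 0.3707 0.0597] rect [478.4 372.6  81.7  99.4  89. ] zmax 0.06592663868816646
top knob 115 mean [0.592  0.0295 0.1343] rect [591.7  29.3  31.8  31.3  48.8] zmax 0.13958925730372984
top sleeve 221 mean [0.5864 0.0308 0.0741] rect [592.3  26.   52.2  81.4  11.1] zmax 0.07904995534222142
top tube 1490 mean [0.5922 0.0313 0.0674] rect [620.1  33.8 113.1 393.7  11.6] zmax 0.07049622833029634
top board 3499 mean [0.6254 0.048  0.0179] rect [702.8  50.7 326.8 400.2  11.6] zmax 0.023997459315823668
top batten 438 mean [ 0.6857 -0.0922  0.0378] rect [686.3 -92.4  41.4 100.9  12. ] zmax 0.04524654924174592
knob tri (array([0.5918, 0.0281, 0.1364]), np.float64(0.00857348947836233))
grip tri (array([0.4185, 0.366 , 0.1187]), np.float64(0.01797773309413156))
```

View pics/crop.png

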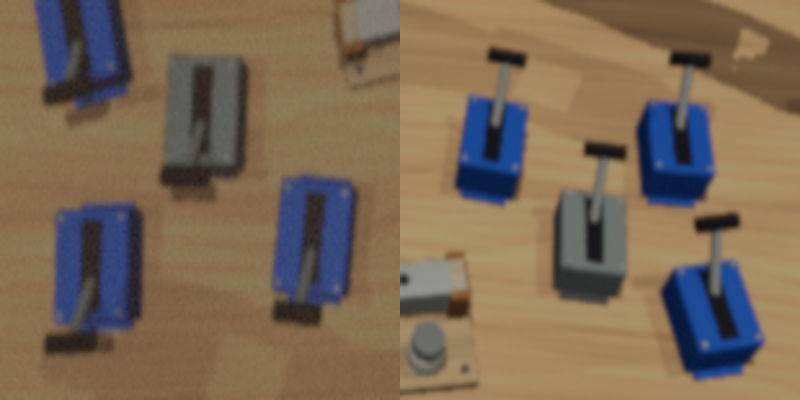

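The grey isolator is at top (209,211) and scene (421,212), and it is the only grey one. The three blue ones, at scene (380,175), (457,177) and (472,240), are look-alikes. The batten is at top (366,141), on the -y side, so the sleeve goes to +y. First I bring the closed fingers down behind the grip.

Request:
{"method": "send_rows", "body": {"rotation": [[0,0,0.056],[0,0,0.056],[0,0,0.056],[0,0,0.056],[0,0,0.056],[0,0,0.056],[0,0,0],[0,0,0],[0,0,0],[0,0,0]], "translation": [[27.5,-36,0],[27.5,-36,0],[27.5,-36,0],[27.5,-36,0],[27.5,-36,0],[27.5,-36,0],[0,0,-42],[0,0,-42],[0,0,-42],[0,0,0]], "jaw": [1,1,1,1,1,1,1,1,1,1]}}

```text
clock: 2.15
tcp_pos: [0.3699, 0.3722, 0.1029]
tcp_rot: [-179.7, -0.3, 179.9]
wrist_force: [0.4, 0.8, -0.2]
width: 0.0002
```

Request:
{"method": "send_rows", "body": {"rotation": [[0,0,0],[0,0,0],[0,0,0],[0,0,0],[0,0,0],[0,0,0],[0,0,0],[0,0,0],[0,0,0],[0,0,0],[0,0,0]], "translation": [[17,0,0],[17,0,0],[17,0,0],[17,0,0],[17,0,0],[17,0,0],[17,0,0],[16,0,0],[0,0,0],[0,0,50],[0,0,50]], "jaw": [1,1,1,1,1,1,1,1,1,1,1]}}

```text
clock: 3.52
tcp_pos: [0.5057, 0.3736, 0.2057]
tcp_rot: [-179.9, -0.1, 180.0]
wrist_force: [0.7, 0.2, -0.5]
width: 0.0001
```

```bash
python3 - <<'E'
from h import *
im,d=optics.grab_frame("scene"); a=im[120:270,340:510,::-1]; np.save("pics/scened.npy",d)
w,_=optics.grab_frame("wrist")
cv2.imwrite("pics/lev.png",np.hstack([cv2.resize(a,(400,400)),cv2.resize(np.ascontiguousarray(w[:,120:520,::-1]),(400,400))]))
s=monitor.state();print(s["tcp_pos"],s["wrist_force"],s["clock"])
import sys
E
```

```text
[0.50898133 0.37596378 0.21133539] [1.16218429 0.4992538  0.26092908] 3.625
```

View pics/lev.png

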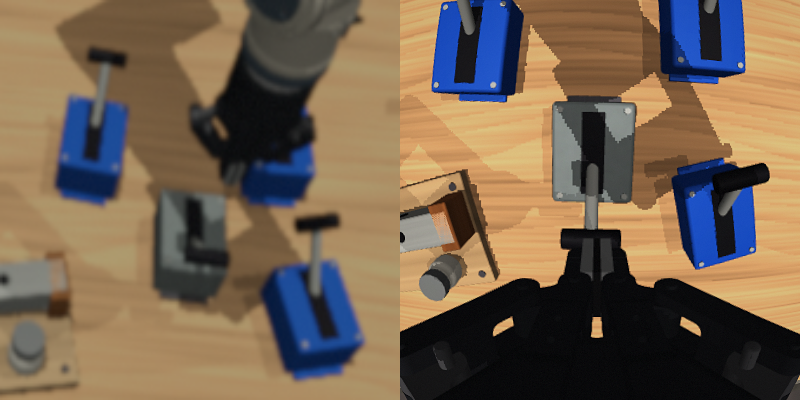

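The lever now leans to +x: scene crop (207,255), and the wrist view agrees. Next I go above the knob with the jaws open.

Request:
{"method": "send_rows", "body": {"rotation": [[0,0,0.025],[0,0,0.025],[0,0,0.025],[0,0,0.025],[0,0,0.025],[0,0,0.025],[0,0,0.025],[0,0,0.025],[0,0,0],[0,0,0]], "translation": [[10.5,-43.25,0],[10.5,-43.25,0],[10.5,-43.25,0],[10.5,-43.25,0],[10.5,-43.25,0],[10.5,-43.25,0],[10.5,-43.25,0],[10,-43.25,0],[0,0,0],[0,0,0]], "jaw": [0,0,0,0,0,0,0,0,0,0]}}

```text
clock: 4.88
tcp_pos: [0.5895, 0.0282, 0.2049]
tcp_rot: [180.0, -0.0, -168.6]
wrist_force: [0.2, 0.7, 0.4]
width: 0.0857
```

```bash
python3 - <<'E'
from h import *
from scipy.spatial.transform import Rotation as Ro
np.set_printoptions(precision=4,suppress=True)
s=monitor.state();w,d=optics.grab_frame("wrist");c=optics.calibration("wrist")
K=np.array(c["intrinsics"]);T=np.array(c["T_tool_cam"])
print(s["tcp_pos"],s["tcp_rot"],s["joints"],s["width"],K[0,0],T)
Rw=Ro.from_euler("xyz",s["tcp_rot"],degrees=True).as_matrix()
v,u=np.nonzero(d>0);x=(u-K[0,2])/K[0,0];y=(v-K[1,2])/K[1,1];th=np.hypot(x,y)+1e-9
k=th<1.4;u,v,x,y,th=u[k],v[k],x[k],y[k],th[k];z=d[v,u]
P=np.c_[x/th*np.tan(th)*z,y/th*np.tan(th)*z,z]
P=(P@T[:3,:3].T+T[:3,3])@Rw.T+s["tcp_pos"]
def rep(l,c0,rad,lo,hi):
    Q=P[(np.hypot(*(P[:,:2]-c0).T)<rad)&(P[:,2]>lo)&(P[:,2]<hi)]
    if len(Q)<5:print(l,len(Q));return
    print(l,len(Q),Q.mean(0),np.round(cv2.minAreaRect((Q[:,:2]*1000).astype(np.float32)),1) if 0 else cv2.minAreaRect((Q[:,:2]*1000).astype(np.float32)))
rep("knobtop",[.592,.03],.04,.128,.142);rep("sleeve",[.592,.03],.05,.071,.078)
rep("tubetop",[.58,.09],.06,.064,.071)
cv2.imwrite("pics/w1.png",w[:,:,::-1]);np.save("pics/wP.npy",P)
E
```

```text
[0.5895 0.0282 0.2049] [ 179.973    -0.0435 -168.6226] [  1.5779  23.1621  99.078    0.0227  57.8073 -99.8116] 0.08569464078687579 309.70691628693146 [[-0.0006 -0.9609 -0.2768  0.07  ]
 [ 1.     -0.0006 -0.0002  0.0008]
 [ 0.0001 -0.2768  0.9609 -0.1424]
 [ 0.      0.      0.      1.    ]]
knobtop 1600 [0.5904 0.0301 0.1341] ((591.1077880859375, 30.111576080322266), (33.08332443237305, 33.07795715332031), 83.72038269042969)
sleeve 2069 [0.5831 0.0287 0.0738] ((591.2059326171875, 30.235706329345703), (51.66395568847656, 56.9771842956543), 11.255241394042969)
tubetop 3705 [0.5757 0.1011 0.0678] ((575.5227661132812, 92.18995666503906), (44.83805465698242, 113.8460464477539), 11.00704574584961)
```

View pics/w1.png

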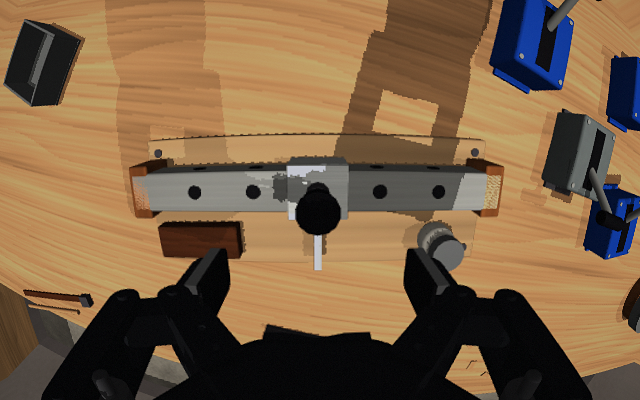

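The wrist view shows the knob at (318,210), batten at (200,238), jar at (440,243), and the target hole at (380,191). Next I grasp the knob body under its rim.

Request:
{"method": "send_rows", "body": {"rotation": [[0,0,0],[0,0,0],[0,0,0],[0,0,0],[0,0,0],[0,0,0],[0,0,0],[0,0,0],[0,0,0],[0,0,0]], "translation": [[1.6,2,-37],[0,0,-37],[0,0,-37],[0,0,0],[0,0,0],[0,0,0],[0,0,0],[0,0,0],[0,0,0],[0,0,0]], "jaw": [0,0,0,0,1,1,1,1,1,1], "squeeze": 60}}

```text
clock: 6.18
tcp_pos: [0.5923, 0.0299, 0.0947]
tcp_rot: [-180.0, 0.1, -168.6]
wrist_force: [3.0, 1.3, 1.4]
width: 0.0311
```

```bash
python3 - <<'E'
from h import *
from scipy.spatial.transform import Rotation as Ro
np.set_printoptions(precision=4,suppress=True)
c=optics.calibration("wrist");K=np.array(c["intrinsics"]);T=np.array(c["T_tool_cam"])
p=np.array([.5895,.0282,.2049]);Rw=Ro.from_euler("xyz",[179.973,-.0435,-168.6226],degrees=True).as_matrix()
g=cv2.imread("pics/w1.png",0)
H=[]
for u0,v0 in((195,191),(253,191),(380,191),(439,191)):
    a=g[v0-11:v0+12,u0-11:u0+12];v,u=np.nonzero(a<45);u,v=u.mean()+u0-11,v.mean()+v0-11
    x,y=(u-K[0,2])/K[0,0],(v-K[1,2])/K[1,1];th=np.hypot(x,y);q=np.array([x/th*np.sin(th),y/th*np.sin(th),np.cos(th)])
    d=Rw@T[:3,:3]@q;o=Rw@T[:3,3]+p;h=o+d*(.068-o[2])/d[2];H.append(h);print(u,v,(a<45).sum(),h)
H=np.array(H);m=H.mean(0);e=(H[3]-H[0]);print(m,np.linalg.norm(e),np.degrees(np.arctan2(-e[0],e[1])),monitor.state()["joints"])
E
```

```text
194.37007874015748 192.20472440944883 127 [ 0.6155 -0.0881  0.068 ]
252.39473684210526 191.53947368421052 152 [ 0.6035 -0.0299  0.068 ]
379.5432098765432 191.4506172839506 162 [0.5798 0.0879 0.068 ]
438.32374100719426 191.45323741007195 139 [0.5677 0.1468 0.068 ]
[0.5916 0.0292 0.068 ] 0.2397693728815482 11.518793976449263 [  1.7348  32.0877 102.1465   0.0029  45.6794 -99.6734]
```

Request:
{"method": "send_rows", "body": {"rotation": [[0,0,0],[0,0,0],[0,0,0],[0,0,0],[0,0,0],[0,0,0]], "translation": [[0,0,0],[0,0,0],[0,0,5],[0,0,5],[0,0,4],[0,0,0]], "jaw": [1,1,1,1,1,1]}}

```text
clock: 6.92
tcp_pos: [0.592, 0.0299, 0.1077]
tcp_rot: [-180.0, 0.0, -168.6]
wrist_force: [7.9, 0.2, -9.9]
width: 0.0309
```

Request:
{"method": "send_rows", "body": {"rotation": [[0,0,0],[0,0,0],[0,0,0],[0,0,0],[0,0,0],[0,0,0],[0,0,0],[0,0,0]], "translation": [[-2,9.75,0],[-2,9.75,0],[-2,9.75,0],[-2,9.75,0],[-2,9.75,0],[-2,9.75,0],[0,0,0],[0,0,0]], "jaw": [1,1,1,1,1,1,1,1]}}

```text
clock: 7.92
tcp_pos: [0.5799, 0.0889, 0.1074]
tcp_rot: [180.0, 0.0, -168.6]
wrist_force: [7.8, 3.3, -8.3]
width: 0.0311
```

Request:
{"method": "send_rows", "body": {"rotation": [[0,0,0],[0,0,0],[0,0,0],[0,0,0],[0,0,0]], "translation": [[0,-0.7,0],[0,0,-5],[0,0,-5],[0,0,-5],[0,0,0]], "jaw": [1,1,1,1,1]}}

```text
clock: 8.55
tcp_pos: [0.5803, 0.0881, 0.0933]
tcp_rot: [180.0, 0.1, -168.6]
wrist_force: [4.7, 2.7, 2.4]
width: 0.0312
```

Request:
{"method": "send_rows", "body": {"rotation": [[0,0,0],[0,0,0],[0,0,0],[0,0,0]], "translation": [[0,0,-3],[0,0,-3],[0,0,-1],[0,0,0]], "jaw": [1,1,1,1]}}

```text
clock: 9.05
tcp_pos: [0.5809, 0.0879, 0.0894]
tcp_rot: [-180.0, 0.2, -168.6]
wrist_force: [-4.6, 1.9, 29.5]
width: 0.0311
```

Request:
{"method": "send_rows", "body": {"rotation": [[0,0,0],[0,0,0],[0,0,0]], "translation": [[0,0,0.5],[0,0,0],[0,0,0]], "jaw": [1,1,1]}}

```text
clock: 9.43
tcp_pos: [0.5808, 0.0879, 0.0894]
tcp_rot: [-180.0, 0.2, -168.6]
wrist_force: [-2.2, 1.6, 23.9]
width: 0.0309
```

```bash
python3 - <<'E'
from h import *
from scipy.spatial.transform import Rotation as Ro
np.set_printoptions(precision=4,suppress=True)
s=monitor.state();w,d=optics.grab_frame("wrist");sc,_=optics.grab_frame("scene");c=optics.calibration("wrist")
K=np.array(c["intrinsics"]);T=np.array(c["T_tool_cam"]);Rw=Ro.from_euler("xyz",s["tcp_rot"],degrees=True).as_matrix()
v,u=np.nonzero(d>0);x=(u-K[0,2])/K[0,0];y=(v-K[1,2])/K[1,1];th=np.hypot(x,y)+1e-9
k=th<1.4;u,v,x,y,th=u[k],v[k],x[k],y[k],th[k];z=d[v,u]
P=(np.c_[x/th*np.tan(th)*z,y/th*np.tan(th)*z,z]@T[:3,:3].T+T[:3,3])@Rw.T+s["tcp_pos"]
for l,c0,rad,lo,hi in(("knob",s["tcp_pos"][:2],.016,.10,.15),("sleeve",s["tcp_pos"][:2],.045,.071,.078)):
    k=(np.hypot(*(P[:,:2]-c0).T)<rad)&(P[:,2]>lo)&(P[:,2]<hi);Q=P[k]
    if len(Q)>5:print(l,len(Q),Q.mean(0),np.percentile(Q[:,2],[5,50,80,95]),cv2.minAreaRect((Q[:,:2]*1000).astype(np.float32)),u[k].mean(),v[k].mean())
print(s["tcp_pos"],s["wrist_force"],s["clock"])
cv2.imwrite("pics/fin.png",np.hstack([w[:,120:520,::-1],cv2.resize(sc[150:300,200:350,::-1],(400,400))]))
E
```

```text
knob 4576 [0.578  0.0875 0.1254] [0.1089 0.1276 0.1281 0.1286] ((580.2916259765625, 87.99433898925781), (31.952442169189453, 30.732942581176758), 80.85447692871094) 314.98426573426576 287.3037587412587
sleeve 4534 [0.5661 0.0858 0.0738] [0.0728 0.0738 0.0744 0.0749] ((573.4688110351562, 87.26103973388672), (40.79499816894531, 56.45701217651367), 11.739232063293457) 316.6065284516983 216.53440670489633
[0.5808 0.0879 0.0894] [-2.151   1.6379 23.8573] 9.425
```

View pics/fin.png

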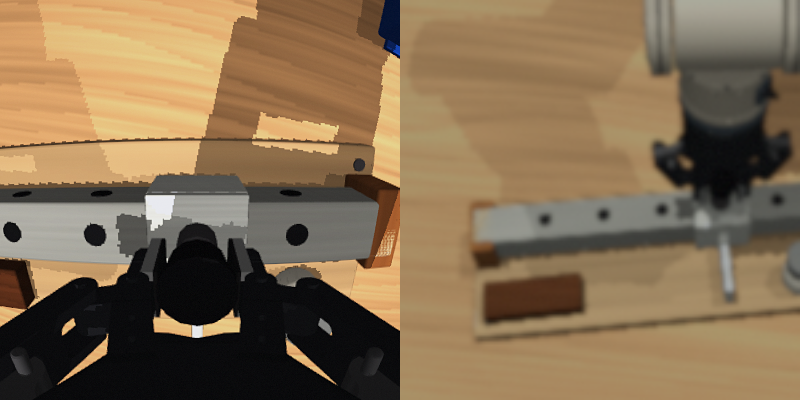

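The knob top is at 0.128 m, which means the pin is fully home. The scene view shows three free holes at (545,218), (603,214) and (662,209) and one at (778,200), so the sleeve sits on the +60 mm hole. The batten and jar look undisturbed.

```bash
python3 -c "
from h import *
print(order.close_job())"
```

```text
the job is handed in; nothing more can be done
None
```

I threw the grey isolator's lever to off, then raised the knob, slid the sleeve one hole to +y (away from the batten) and pushed the pin home. I handed the job in at about 9.5 s, still gripping the knob and pressing it down.

**Last checks**
- **Pin:** the knob top measures 0.128 m, which is the fully home height. The wrist force of about 24 N upward means the knob is hard against its end stop.
- **Sleeve:** it moved 59 mm and the images show it over the +60 mm hole.
- **Lever:** the pictures taken after the throw show it leaning to the off side.
- **Batten and jar:** they look undisturbed in the final pictures.
- **Tub:** I did not check it again at the end, but the arm never went near it.

One reading disagreed: the finger opening read 31 mm on the 28 mm knob body. The grip still held without slipping.

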